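# Set the stock board out over the saw block and hold it for the cut

## Robot

A 6-joint arm with a two-finger parallel gripper is mounted at the origin on a cart in front of the work surface, level with it; the furniture and walls round the work are solid. World frame = base frame: x ahead of the robot, y to its left, z up, the work surface at z = 0. Lengths are in m, angles in rad, forces in N, time in s.
With the tool pointing down it reaches from about 0.35 to 0.775 m from the base axis. Payload 5.5 kg.
Tool frame: the origin (TCP) lies at the very end of the fingers, on their centre line; the grasp point (between the pads) lies 19 mm behind it (env.grip_point_offset is the distance from the TCP to the grasp point, in m); z points along the fingers, y is the line along which they close (so a half turn about z gives the same grasp; the last joint's range is limited). The gripper opens to 85 mm and grips with 20 to 120 N. Pads are 22 mm wide; open, the fingers measure 114 mm over their backs; the gripper's body (76 mm by 85 mm) begins 54 mm behind the grasp point. The pads swing forward as they close: fully open they stand 13 mm farther back than shut.
Start: joints at [-1.319, 0.313, 0.046, 1.304, 0, 1.431], TCP at [0.22, -0.531, 0.231] pointing down, gripper open.
Joint ranges: [-2.76, 2.76], [-0.86, 1.69], [-1.03, 1.26], [-2.2, 2.34], [-1.47, 1.5], [-3.14, 3.14]. Speed limits (rad/s): [2.57, 2.57, 3.14, 3.14, 3.14, 3.14].

## Interface

Orientations are given as a unit quaternion [w, x, y, z].
In Python, from workcell import sensors, imaging, workorder, env gives the robot as it stands.
- The arm moves only by the shell command python3 -m handwheel 'ROWS' [FORCE]. ROWS is JSON, a list of rows, each a list of 5 numbers: the shift along the tool's x, y, z in mm, then the turn about the tool's z in rad, then the opening, from 0 (shut) to 1 (fully open). A call has 1 to 8 rows; each row is the pose to reach, as a shift and turn from the pose commanded when the call began, along the tool's axes at that moment; what a row does not reach only later rows make up. A row lasts 1/10 s, in which the tool goes at most 50 mm and 8.59 degrees, less where a joint would pass 70% of its speed; a pose out of reach is approached as far as the arm can. A call with a gripper value outside its range is refused whole. The fingers move at their own pace and stop on an object; FORCE is the grip in N (left out, the last holds). Time passes only in rows, so rows that repeat a pose let the fingers close. It gives the time, the measured TCP pose, the force, the opening and the grip force at its end, in the units of the state.
- sensors.get_state(): the state, without advancing time (a new reading comes with each control period).
- imaging.read_camera(name): name is "side" or "top" or "wrist"; returns a dict with "color" (480x640x3 uint8, blue, green, red), "z_map" (480x640 float32, m along the optical axis (not along the pixel's ray), 0 where there is no reading), "fx", "fy", "cx", "cy" (pixels), "xyz" and "rotation" of the camera in the world. Camera axes: x right, y down, z forward; pixel columns grow to the right and rows downward; lengths in m; the calibration is good to about 2 mm. A picture is of the moment at which its call begins.
- workorder.hand_in(): hands the job in; it is judged then, once.
The state is a dict: "clock": time; "joint_pos": joint angles; "qvel": joint speeds; "tau": joint torques, N m; "tcp_pos": TCP position; "orientation": TCP orientation; "wrist_force": force on the tool from outside, world axes, zero at the start; "ft_torque": the same for the moment, N m; "finger_gap": finger opening in m; "grip_force": force on a finger pad.
Only numpy, scipy, OpenCV 4.12 (cv2) and the standard library are available. Lean on these libraries where they do the work, as an engineer would, in place of code of your own. Each camera call takes 0.05 s, during which the arm holds its last target. There are 200 camera calls.

## Task

The length gauge on the saw block is still set for the last job: turn its knob clockwise, back against its zero stop, which draws the pointer in to the standard shelf length. Then slide the stock board out past the block's end, straight along the fence and without lifting or tipping it, until its outer end is level with the pointer, ready to be sawn off. It is then past its balance point, so finish while still holding it flat on the block; leave the other things where they are.

Things in the scene. Friction and masses are not known exactly. Their poses are not given: they have to be found in the camera images.
- saw_block: Wooden block fixed to the table, 180 x 220 x 60 mm high (x -55..125, y 0..220 mm). Origin: at table height in its outer end face, under the board's middle. -y is outward, x across and away from the robot, z up. The board slides on its top (z 60) along a fence (face at x = 44, top at z = 80 mm). Behind the fence: gauge housing, x 60..122, y 20..94, top z 90, with a bar outward at z 70..82
- gauge_knob (a joint): Angle of the gauge knob, rad: 0 against the zero stop, grows anticlockwise seen from above, up to 1.6; starts at 0.7 to 1.4. It stays where it is left (friction about 0.06 N m). A rack moves the pointer 24 mm outward per rad; at 0 the pointer stands 220 mm outward of the block's end face
- knob_grip (a point): On the knob's axis at the height to grip. The knob is a black disc 44 mm across with an upright grip bar 46 mm long, 12 mm thick, 30 mm high, from 21 mm below this point to 9 mm above. At knob angle q the bar lies along the block's x axis turned by q about the vertical
- pointer_tip (a point): Tip of the gauge's pointer, a steel finger 4 mm wide and 3 mm thick on the end of the gauge's bar, that reaches to the middle of the board's path 7 mm above the board's top; its centre line is the mark. Axes as the saw block's
- stock_board: Flat dark wooden board 80 (x) x 320 (y) x 12 mm, 0.2 to 0.4 kg, lying on the saw block; origin at the centre of its underside, -y outward, z up. At the start 70 to 130 mm of it overhangs the block's end; past about 172 mm it tips unless held
- board_end (a point): Middle of the top edge of the board's outer end (160 mm outward of the board's origin, 12 mm above its underside)
- cleat_center (a point): Centre of the pale wooden cleat fixed upright on the board near its inner end, to move and hold it by: 50 (x) x 14 (y) x 38 mm high, 19 mm above and below this point, standing on the board's top. It lies 310 mm inward of the board's outer end
- level: Bystander: grey pocket spirit level, 20 x 72 x 20 mm, lying on the saw block inward of the gauge housing; origin at the centre of its underside
- plug_a: Bystander: blue-green wall plug, 47 mm long, on the table in front of the saw block; origin under its middle
- plug_b: Bystander: a second such wall plug, nearer to the outer end
- stub_driver: Bystander: short yellow screwdriver, 86 mm long, on the table near the robot; origin under its middle

How it is judged:
By the outcome, as a careful person would: the job done as asked, in the order asked, and still so for the second after the job is handed in, while the arm keeps its last pose, push and grip.
It also fails if it takes over 53 s, if anything falls off the work surface, if the arm or the gripper's body presses on something with over 40 N, if the wrist force passes 120 N, or if a joint passes its speed limit or range.

## Working session

There is one attempt and no reset: what is moved stays moved. The work goes in short steps, Python scripts to look and compute and a shell command to move; the robot and the scene stay as the last step left them, time stands still between calls to the robot, and variables do not carry over. Pictures are saved under pics/ and viewed, at most 10 in all, crops included, and the job is handed in when it is done.

```bash
ls; mkdir -p pics; cat > h.py <<'E'
import numpy as np,cv2
from workcell import sensors, imaging, workorder, env
def snap(n,f=None):
    c=imaging.read_camera(n); np.savez(f'pics/{f or n}.npz',**c); cv2.imwrite(f'pics/{f or n}.png',c['color']); return c
def load(f): return dict(np.load(f'pics/{f}.npz'))
def rot(c):
    r=np.array(c['rotation'],float)
    if r.shape==(3,3): return r
    from scipy.spatial.transform import Rotation as R
    return R.from_quat(np.roll(r,-1)).as_matrix()
def px(c,u,v,z=None):
    "world point of pixel by depth, or on plane height z"
    d=np.array([(u-c['cx'])/c['fx'],(v-c['cy'])/c['fy'],1.]); R=rot(c); o=np.array(c['xyz'])
    if z is not None: w=R@d; return o+w*(z-o[2])/w[2]
    p=c['z_map'][int(v)-1:int(v)+2,int(u)-1:int(u)+2]; p=p[p>0]
    return o+R@d*np.median(p)
E
python3 - <<'E'
from h import *
for n in ['top','side','wrist']:
    c=snap(n); print(n,c['xyz'],c['rotation'],c['fx'])
print(sensors.get_state(), env.grip_point_offset)
E
```

```text
pics
top [0.34575019 0.02489382 0.92149291] [-0.05636391  0.71239734 -0.69794136  0.04680804] 523.3534523083325
side [0.50283385 0.78062754 0.76992474] [-0.00527667 -0.00129773  0.91499563 -0.40342716] 510.91540770984875
wrist [ 0.27900029 -0.50475287  0.37330033] [ 0.1098803   0.82409921 -0.55074209 -0.07395924] 374.2539607199613
{'clock': 0.15, 'joint_pos': array([-1.31858807e+00,  3.13853522e-01,  4.52256560e-02,  1.30357779e+00,
        2.72162283e-05,  1.43119744e+00]), 'qvel': array([-0.00091869, -0.00598287,  0.00169887, -0.00071729, -0.00080533,
        0.00043107]), 'tau': array([ 1.23977177e-03, -4.81064773e+01,  2.98815644e+01,  1.38463496e-02,
       -1.78618629e-04,  2.11943325e-05]), 'tcp_pos': array([ 0.21947294, -0.53105672,  0.23059328]), 'orientation': array([-7.04313556e-04,  9.80871945e-01,  1.94652845e-01, -2.60684000e-05]), 'wrist_force': array([ 0.10724154, -0.1414938 , -0.65292918]), 'ft_torque': array([ 0.01546275,  0.03049266, -0.06968091]), 'grip_force': 0.0, 'finger_gap': 0.08522275526811231} 0.0187
```

View pics/top.png

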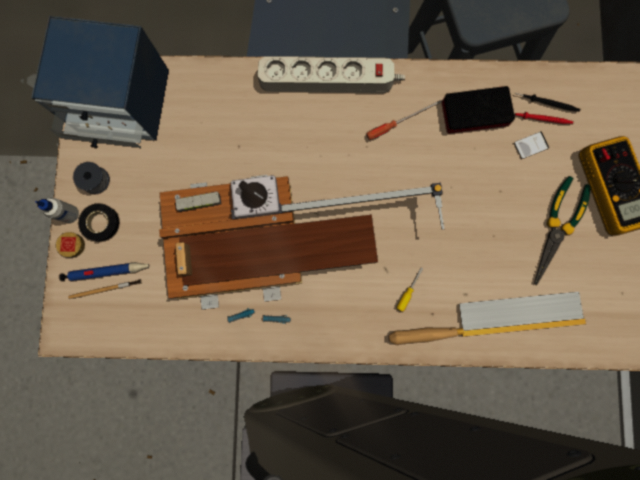

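View pics/side.png

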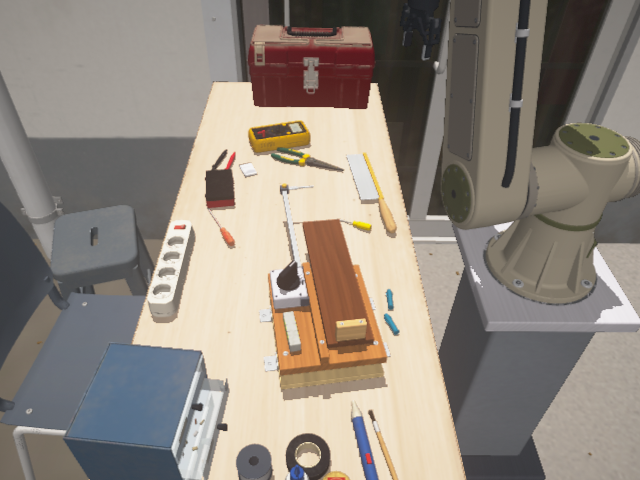

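The top view shows the knob at about (255,195), the cleat at (181,259), the pointer finger at (440,190–228) and the board's outer end at (376,240). The side view shows the knob at (288,275) and the cleat at (351,328). I'll enlarge both.

```bash
python3 - <<'E'
from h import *
t=load('top');s=load('side')
a=cv2.resize(t['color'][165:310,155:305],(600,580),interpolation=cv2.INTER_CUBIC)
cv2.imwrite('pics/topc.png',a)
b=cv2.resize(s['color'][250:370,255:395],None,fx=5,fy=5,interpolation=cv2.INTER_CUBIC)
cv2.imwrite('pics/sidec.png',b)
for u,v in [(250,195),(181,259),(178,246),(186,272),(376,217),(377,262),(250,250),(190,280),(245,210)]: print(u,v,px(t,u,v).round(4))
E
```

```text
250 195 [0.526  0.1451 0.1166]
181 259 [0.4236 0.2506 0.1076]
178 246 [0.4438 0.256  0.1094]
186 272 [0.4035 0.2419 0.1063]
376 217 [ 0.5164 -0.0647 -0.0012]
377 262 [ 4.356e-01 -6.670e-02 -1.000e-04]
250 250 [0.4441 0.1482 0.0713]
190 280 [0.3931 0.2438 0.0717]
245 210 [0.5071 0.1563 0.0893]
```

View pics/topc.png

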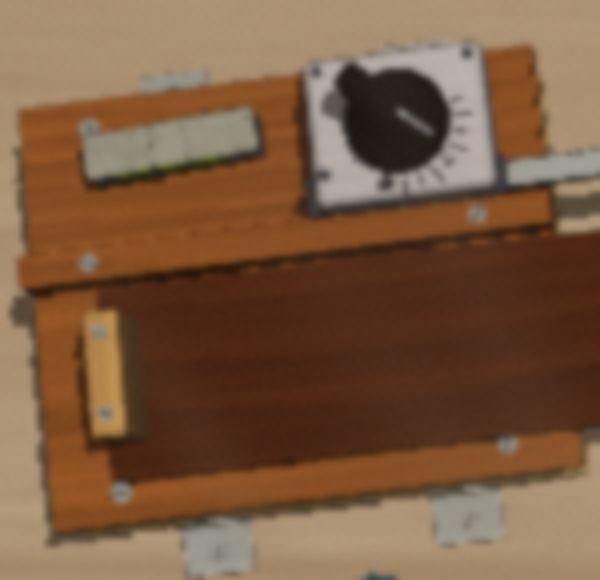

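View pics/sidec.png

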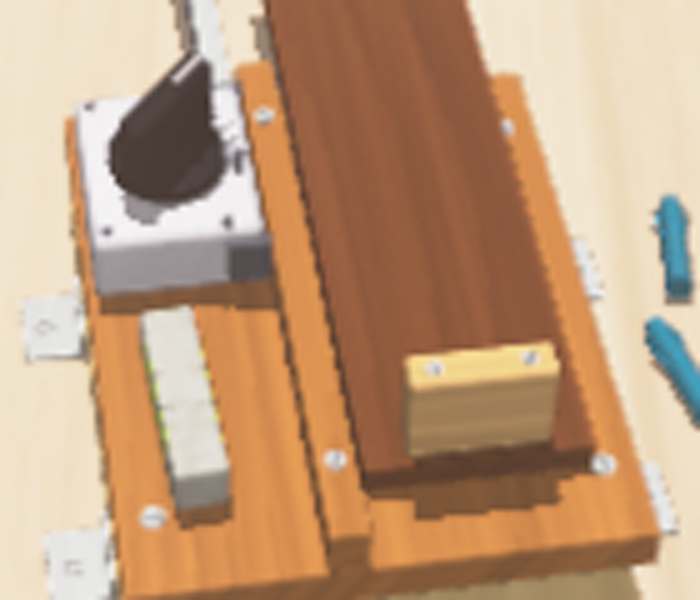

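The top crop shows the knob disc at crop (397,120) with its bar from (350,80) to (435,138), and the cleat top with corners (85,312), (118,310), (125,435), (92,438). The side crop shows the bar's white index at (190,68), the cleat's top face from (408,370) to (553,355), and the board's inner end behind the cleat.

```bash
python3 - <<'E'
from h import *
t=load('top');s=load('side')
def cloud(c):
    v,u=np.mgrid[0:480,0:640]; d=np.stack([(u-c['cx'])/c['fx'],(v-c['cy'])/c['fy'],np.ones_like(u)],-1)*c['z_map'][...,None]
    return d@rot(c).T+c['xyz']
f=lambda u,v,z:px(t,155+u/4-.4,165+v/4-.4,z)
a,b=f(20,290,.08),f(552,228,.08); d=(b-a)[:2]; print('fence',a,b,np.linalg.norm(d),np.degrees(np.arctan2(d[1],d[0])))
for c,nm in((t,'top'),(s,'side')):
    P=cloud(c); x,y,z=P[...,0],P[...,1],P[...,2]
    def sel(n,m):
        q=P[m&(c['z_map']>0)]; 
        if len(q)>4: r=cv2.minAreaRect((q[:,:2]*1000).astype(np.float32)); print(nm,n,len(q),q.mean(0).round(4),'z',np.percentile(q[:,2],[5,50,95]).round(4),r)
    K=(abs(x-.525)<.04)&(abs(y-.14)<.045)
    sel('bartop',K&(z>.121)); sel('disc',K&(z>.094)&(z<.112))
    sel('housing',K&(z>.085)&(z<.0935))
    sel('cleat',(abs(x-.425)<.045)&(abs(y-.25)<.03)&(z>.1))
    sel('board',(abs(x-.45)<.09)&(abs(y-.1)<.2)&(z>.067)&(z<.0765)&(c['color'][...,2]<125))
    sel('ptr',(abs(x-.5)<.1)&(y<-.1)&(y>-.3)&(z>.06)&(z<.1))
    q=P[K&(z>.115)]; print(np.histogram(q[:,2],8))
E
```

```text
fence [0.46134195 0.29537646 0.08      ] [0.49116177 0.07914941 0.08      ] 0.21827358476790637 -82.14788197665105
top bartop 217 [0.5311 0.1425 0.1248] z [0.1221 0.1249 0.1274] ((531.4566650390625, 142.4398193359375), (44.98514938354492, 12.24860668182373), 56.537628173828125)
top disc 294 [0.5292 0.1426 0.0969] z [0.0943 0.0959 0.1058] ((530.5702514648438, 142.07313537597656), (44.44847869873047, 42.49877166748047), 26.453824996948242)
top housing 1095 [0.5286 0.1408 0.0891] z [0.0862 0.0891 0.0923] ((531.3714599609375, 141.9863739013672), (62.634544372558594, 81.6295166015625), 7.194616317749023)
top cleat 318 [0.4244 0.2505 0.1083] z [0.1028 0.1086 0.1113] ((424.7156982421875, 251.26414489746094), (49.73813247680664, 14.458891868591309), 7.621068477630615)
top board 9489 [0.4482 0.0998 0.0714] z [0.0688 0.0713 0.074 ] ((481.1942138671875, 94.94792175292969), (147.74380493164062, 398.821044921875), 8.106043815612793)
top ptr 478 [ 0.5376 -0.142   0.0823] z [0.0762 0.0819 0.0908] ((520.1952514648438, -132.5432586669922), (76.14883422851562, 63.05720901489258), 2.0742034912109375)
(
[... 622 characters left out ...]
83.70672607421875), 8.56422233581543)
side cleat 317 [0.4262 0.2539 0.1085] z [0.1009 0.1098 0.1125] ((425.5754089355469, 252.3311309814453), (50.73013687133789, 16.611303329467773), 10.352291107177734)
side board 275 [0.4533 0.2159 0.0709] z [0.0674 0.071  0.0746] ((509.67022705078125, 134.91551208496094), (134.93499755859375, 318.9669494628906), 21.99650764465332)
side ptr 197 [ 0.5386 -0.1445  0.0835] z [0.0767 0.083  0.0917] ((519.4127197265625, -134.57907104492188), (76.34339904785156, 59.49677658081055), 7.479861736297607)
(array([12, 17, 16, 11, 21, 36, 67, 11]), array([0.11503548, 0.11683545, 0.11863541, 0.12043537, 0.12223533,
       0.12403529, 0.12583525, 0.12763521, 0.12943517]))
```

```bash
cat > g.py <<'E'
import sys
from h import *
from scipy.spatial.transform import Rotation as Ro
def go(x,y,z,yaw=None):
    "shift (mm, tool axes) and turn to reach TCP x,y,z (m) with tool-x yaw (deg), tool down"
    s=sensors.get_state(); R=Ro.from_quat(np.roll(s['orientation'],-1)).as_matrix()
    now=np.degrees(np.arctan2(R[1,0],R[0,0])); d=R.T@(np.array([x,y,z])-s['tcp_pos'])*1000
    print('shift',d.round(1),'yaw',now.round(2),'turn',None if yaw is None else np.radians(now-yaw).round(3),'t',s['clock'],'tilt',R[:,2].round(4))
if __name__=='__main__': go(*map(float,sys.argv[1:]))
E
python3 g.py .5317 .143 .20 236.4
```

```text
shift [ 546.  -503.7   31.4] yaw 22.45 turn -3.734 t 0.15 tilt [-3.0e-04  1.4e-03 -1.0e+00]
```

```bash
python3 -m handwheel '[[546,-504,20,-1.2,0.6],[546,-504,20,-1.2,0.6],[546,-504,20,-1.2,0.6],[546,-504,20,-1.2,0.6],[546,-504,20,-1.2,0.6],[546,-504,20,-1.2,0.6],[546,-504,20,-1.2,0.6],[546,-504,20,-1.2,0.6]]' 30; python3 g.py .5317 .143 .20 236.4
```

```text
clock: 0.95
tcp_pos: [0.3878, -0.1667, 0.2205]
orientation: [0.0, 0.698, 0.716, 0.0]
wrist_force: [1.1, -0.8, 0.7]
finger_gap: 0.0513
grip_force: 0.0
shift [305.8 152.1  20.5] yaw 91.53 turn -2.529 t 0.95 tilt [ 4.e-04 -2.e-04 -1.e+00]
```

```bash
python3 -m handwheel '[[306,152,20,-1.2,0.6],[306,152,20,-1.2,0.6],[306,152,20,-1.2,0.6],[306,152,20,-1.2,0.6],[306,152,20,-1.2,0.6],[306,152,20,-1.2,0.6],[306,152,20,-1.2,0.6],[306,152,20,-1.2,0.6]]'; python3 g.py .5317 .143 .17 236.4
```

```text
clock: 1.75
tcp_pos: [0.5343, 0.1449, 0.1993]
orientation: [-0.0, 0.168, 0.986, 0.001]
wrist_force: [0.2, -1.2, -0.3]
finger_gap: 0.0512
grip_force: 0.0
shift [ 1.8 -2.7 29.3] yaw 160.63 turn -1.322 t 1.75 tilt [-2.0e-04  1.1e-03 -1.0e+00]
```

```bash
python3 -m handwheel '[[0,0,20,-1.2,0.6],[0,0,20,-1.2,0.6],[0,0,20,-1.2,0.6],[0,0,20,-1.2,0.6],[0,0,20,-1.2,0.6],[0,0,20,-1.2,0.6],[0,0,20,-1.2,0.6],[0,0,20,-1.2,0.6]]'; python3 -m handwheel '[[0,0,0,-0.12,0.6],[0,0,0,-0.12,0.6],[0,0,0,-0.12,0.6]]'; python3 g.py .5317 .143 .101 236.4; python3 - <<'E'
from h import *
c=snap('wrist','w1'); print(c['xyz'],rot(c)[:,2])
E
```

```text
clock: 2.55
tcp_pos: [0.5328, 0.1405, 0.1802]
orientation: [-0.0, -0.415, 0.91, 0.0]
wrist_force: [-0.4, -0.2, 0.1]
finger_gap: 0.051
grip_force: 0.0
clock: 2.85
tcp_pos: [0.5329, 0.1405, 0.1803]
orientation: [-0.0, -0.465, 0.885, 0.0]
wrist_force: [-0.3, 0.4, 0.3]
finger_gap: 0.0515
grip_force: 0.0
shift [-1.4  2.4 79.3] yaw -124.58 turn -6.3 t 2.85 tilt [-5.e-04 -2.e-04 -1.e+00]
[0.49358118 0.08704747 0.32309694] [ 0.1481867   0.21512124 -0.965279  ]
```

View pics/w1.png

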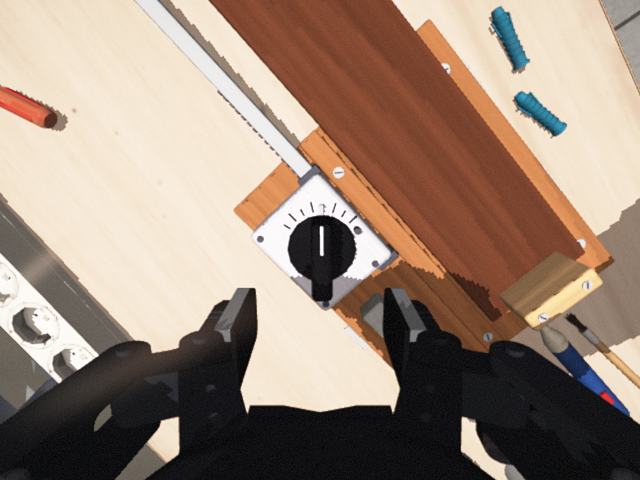

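The wrist view shows the bar upright at column 321, centred between the fingers (248 and 392), so I can descend and grip.

```bash
python3 -m handwheel '[[-1,1,30,0,0.6],[-1,1,60,0,0.6],[-1,1,78,0,0.6],[-1,1,78,0,0.6],[-1,1,78,0,0],[-1,1,78,0,0],[-1,1,78,0,0],[-1,1,78,0,0]]' 40; python3 g.py .5317 .143 .101 187.8
```

```text
clock: 3.7
tcp_pos: [0.5333, 0.1425, 0.1041]
orientation: [0.001, -0.466, 0.885, 0.0]
wrist_force: [-3.1, 2.8, 5.9]
finger_gap: 0.011
grip_force: 41.0
shift [0.5 1.6 3.1] yaw -124.4 turn -5.449 t 3.7 tilt [ 0.0018  0.0013 -1.    ]
```

```bash
python3 -m handwheel '[[0,0,0,0.12,0],[0,0,0,0.24,0],[0,0,0,0.36,0],[0,0,0,0.48,0],[0,0,0,0.60,0],[0,0,0,0.72,0],[0,0,0,0.78,0],[0,0,0,0.78,0]]'; python3 g.py .5317 .143 .101 187.8; python3 -c "
from h import *
s=sensors.get_state();print(s['ft_torque'],s['tau'][5])"
```

```text
clock: 4.5
tcp_pos: [0.5337, 0.1419, 0.1041]
orientation: [0.001, -0.094, 0.996, -0.0]
wrist_force: [-1.9, -0.4, 5.6]
finger_gap: 0.0111
grip_force: 40.9
shift [1.7 1.5 3.1] yaw -169.19 turn -6.231 t 4.5 tilt [ 2.6e-03 -2.0e-04 -1.0e+00]
[-0.07789267  0.33906053 -0.05440362] 0.29150362126529217
```

```bash
python3 -m handwheel '[[0,0,0,0.04,0],[0,0,0,0.06,0],[0,0,0,0.08,0],[0,0,0,0.10,0],[0,0,0,0.12,0],[0,0,0,0.12,0]]'; python3 g.py .5317 .143 .101 187.8; python3 -c "
from h import *
s=sensors.get_state();print(s['ft_torque'],s['tau'][5])"
```

```text
clock: 5.1
tcp_pos: [0.5337, 0.1418, 0.1042]
orientation: [0.001, -0.036, 0.999, -0.0]
wrist_force: [-1.9, -0.7, 5.7]
finger_gap: 0.0111
grip_force: 56.3
shift [1.9 1.3 3.2] yaw -175.85 turn -6.347 t 5.1 tilt [ 2.7e-03 -7.0e-04 -1.0e+00]
[-0.29973312  0.44320355  1.27120437] 1.3838545605540276
```

```bash
python3 -m handwheel '[[0,0,0,-0.03,0],[0,0,0,-0.05,0],[0,0,0,-0.05,0.6],[0,0,0,-0.05,0.6],[0,0,0,-0.05,0.6],[0,0,-40,-0.05,0.6],[0,0,-80,-0.05,0.6],[0,0,-80,-0.05,0.6]]'; python3 - <<'E'
from h import *
c=snap('top','t2'); w=snap('wrist','w2')
a=cv2.resize(c['color'][165:275,225:465],None,fx=3.3,fy=3.3,interpolation=cv2.INTER_CUBIC)
b=cv2.resize(w['color'],(500,375)); o=np.zeros((a.shape[0]+240,a.shape[1],3),np.uint8)
o=np.zeros((600,800,3),np.uint8); o[:a.shape[0],:a.shape[1]]=a[:,:800]; o[363:363+225,:300]=cv2.resize(w['color'],(300,225)); cv2.imwrite('pics/m2.png',o)
E
```

```text
clock: 5.9
tcp_pos: [0.5362, 0.1423, 0.1881]
orientation: [0.005, -0.06, 0.998, 0.0]
wrist_force: [1.7, 0.2, 0.2]
finger_gap: 0.0516
grip_force: 0.0
```

View pics/m2.png

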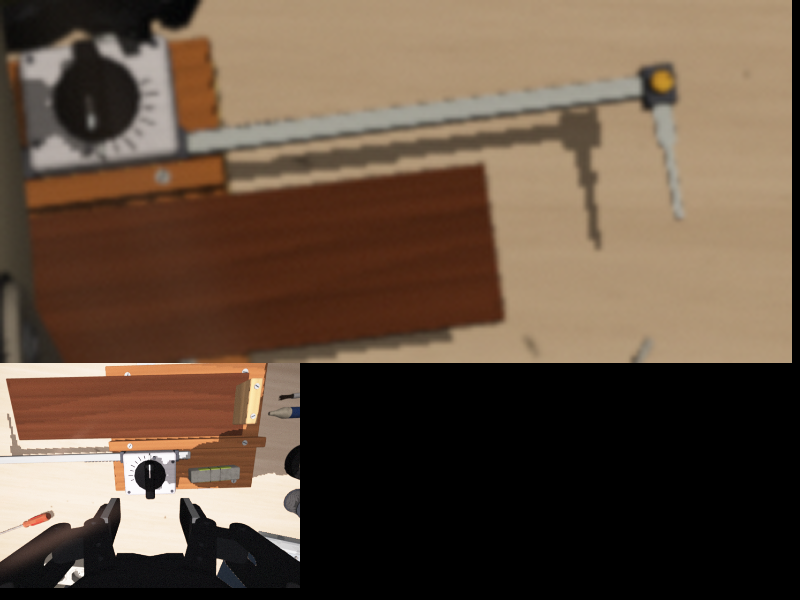

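The knob is back at zero, with its bar square to the gauge bar. In the crop, the pointer's centre line runs from (664,110) to (679,218) and the board's end edge from (485,163) to (504,320). Next I'll work out the travel.

```bash
python3 - <<'E'
from h import *
c=load('t2')
f=lambda u,v,z:px(c,225+(u+.5)/3.3-.5,165+(v+.5)/3.3-.5,z)
p1,p2=f(664,110,.0805),f(679,218,.0805); e1,e2=f(485,163,.072),f(504,320,.072)
g1,g2=f(190,143,.082),f(640,88,.082); fe=f(226,187,.08)
for n,a,b in(('ptr',p1,p2),('end',e1,e2),('bar',g1,g2)): print(n,a.round(4),b.round(4),np.degrees(np.arctan2((b-a)[1],(b-a)[0])),np.linalg.norm(b-a))
for yaw in(7.0,7.8,8.5):
    o=np.array([np.sin(np.radians(yaw)),-np.cos(np.radians(yaw)),0]); m=(e1+e2)/2
    print(yaw,'travel',(p2-m)@o*1e3,'tip->block end',(p2-fe)@o*1e3)
E
python3 g.py .425 .2515 .19 187.8
```

```text
ptr [ 0.5345 -0.1381  0.0805] [ 0.4804 -0.145   0.0805] -172.74792565034994 0.05454879730500405
end [ 0.5077 -0.0503  0.072 ] [ 0.4292 -0.0602  0.072 ] -172.8451052132243 0.07912740331573617
bar [0.5131 0.0966 0.082 ] [ 0.5451 -0.126   0.082 ] -81.81222203058688 0.22493550749116634
7.0 travel 90.52172595868012 tip->block end 220.2224966046199
7.8 travel 90.52597918888503 tip->block end 219.6652644106557
8.5 travel 90.51522365447398 tip->block end 219.14255311369737
shift [ 94.9 121.8  -6.7] yaw -173.13 turn -6.299 t 6.0 tilt [ 2.7e-03  2.0e-04 -1.0e+00]
```

```bash
python3 -m handwheel '[[20,40,-7,-0.013,0.6],[50,80,-7,-0.013,0.6],[80,110,-7,-0.013,0.6],[95,122,-7,-0.013,0.6],[95,122,-7,-0.013,0.6],[95,122,-7,-0.013,0.6]]' 60; python3 g.py .425 .2517 .079 187.6;python3 - <<'E'
from h import *
c=snap('wrist','w3')
v,u=np.mgrid[0:480,0:640]; P=(np.stack([(u-c['cx'])/c['fx'],(v-c['cy'])/c['fy'],np.ones_like(u)],-1)*c['z_map'][...,None])@rot(c).T+c['xyz']
x,y,z=P[...,0],P[...,1],P[...,2]
q=P[(abs(x-.425)<.045)&(abs(y-.2517)<.03)&(z>.1)&(z<.12)&(c['z_map']>0)]
print(len(q),np.percentile(q[:,2],[5,50,95]),cv2.minAreaRect((q[:,:2]*1000).astype(np.float32)))
q=P[(abs(x-.45)<.02)&(abs(y-.2)<.02)&(z<.09)&(z>.06)]; print('board z',np.median(q[:,2]))
E
```

```text
clock: 6.6
tcp_pos: [0.4234, 0.2515, 0.1885]
orientation: [-0.001, -0.067, 0.998, -0.0]
wrist_force: [0.1, 0.5, -0.8]
finger_gap: 0.0512
grip_force: 0.0
shift [ -1.8   0.  109.5] yaw -172.32 turn -6.282 t 6.6 tilt [-1.1e-03 -9.0e-04 -1.0e+00]
1762 [0.10837382 0.11011661 0.11137701] ((423.962646484375, 251.11529541015625), (50.117454528808594, 13.708378791809082), 7.9339399337768555)
board z 0.07227980928323402
```

View pics/w3.png

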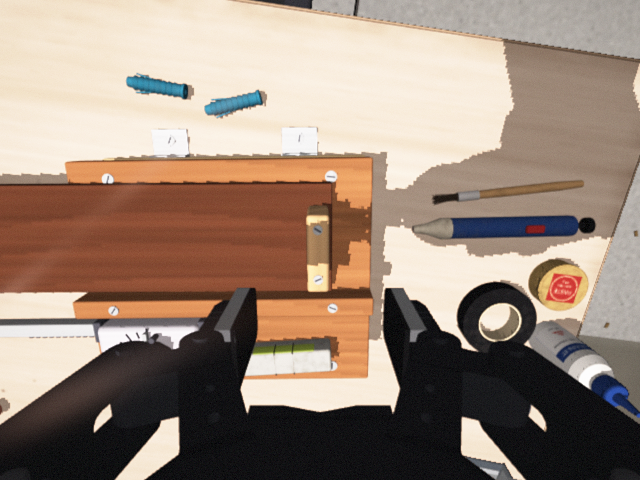

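The cleat sits at column 318, centred between the fingers and square to them; its measured centre is (0.424, 0.251) and its top is at z 0.110. I'll descend and grip it.

```bash
python3 -m handwheel '[[-1,0,40,0,0.6],[-1,0,80,0,0.6],[-1,0,105,0,0.6],[-1,0,109,0,0.6],[-1,0,109,0,0.6],[-1,0,109,0,0],[-1,0,109,0,0],[-1,0,109,0,0]]' 60;  python3 -m handwheel '[[0,0,0,0,0],[0,0,0,0,0]]' ; python3 g.py .424 .2511 .079 187.8; python3 -c "
from h import *
s=sensors.get_state();print(s['ft_torque'],s['wrist_force'])"
```

```text
clock: 7.45
tcp_pos: [0.4265, 0.252, 0.0823]
orientation: [0.002, -0.067, 0.998, 0.0]
wrist_force: [0.8, -1.7, -1.0]
finger_gap: 0.0128
grip_force: 58.4
clock: 7.65
tcp_pos: [0.4264, 0.252, 0.0822]
orientation: [0.002, -0.067, 0.998, 0.0]
wrist_force: [0.8, -1.6, 6.1]
finger_gap: 0.0131
grip_force: 59.4
shift [ 2.5 -0.6  3.2] yaw -172.36 turn -6.286 t 7.65 tilt [ 3.8e-03  4.0e-04 -1.0e+00]
[-0.36808171 -0.05231466  0.13485917] [ 0.79778843 -1.64421029  6.12400727]
```

```bash
python3 -m handwheel '[[0,-2,1,0,0],[0,-6,2,0,0],[0,-12,2,0,0],[0,-18,2,0,0],[0,-24,2,0,0],[0,-30,2,0,0],[0,-34,2,0,0],[0,-36,2,0,0]]' ; python3 g.py .424 .2511 .079 187.8; python3 -c "
from h import *
s=sensors.get_state();print(s['ft_torque'],s['wrist_force'])"
```

```text
clock: 8.45
tcp_pos: [0.4326, 0.2198, 0.0822]
orientation: [0.004, -0.067, 0.998, 0.004]
wrist_force: [-2.8, 13.2, 15.0]
finger_gap: 0.0129
grip_force: 60.7
shift [ 4.4 32.1  3.4] yaw -172.27 turn -6.284 t 8.45 tilt [ 0.007   0.0086 -0.9999]
[ 1.66259962  0.6132288  -0.14266786] [-2.75143716 13.23222163 15.02177122]
```

```bash
python3 -m handwheel '[[0,-4,0,0,0],[0,-10,0,0,0],[0,-16,0,0,0],[0,-22,0,0,0],[0,-28,0,0,0],[0,-34,0,0,0],[0,-39,0,0,0],[0,-41,0,0,0]]' ; python3 -m handwheel '[[0,0,0,0,0],[0,0,0,0,0]]'; python3 g.py .424 .2511 .079 187.8; python3 - <<'E'
from h import *
s=sensors.get_state();print(s['ft_torque'],s['wrist_force'])
c=snap('top','t3')
a=cv2.resize(c['color'][170:270,300:460],None,fx=5,fy=5,interpolation=cv2.INTER_CUBIC); cv2.imwrite('pics/t3c.png',a)
E
```

```text
clock: 9.25
tcp_pos: [0.4381, 0.179, 0.0821]
orientation: [0.004, -0.067, 0.998, 0.004]
wrist_force: [-0.7, 13.7, 16.7]
finger_gap: 0.0128
grip_force: 60.9
clock: 9.45
tcp_pos: [0.4382, 0.1788, 0.0821]
orientation: [0.004, -0.067, 0.998, 0.003]
wrist_force: [-1.7, 10.3, 17.2]
finger_gap: 0.0129
grip_force: 61.0
shift [ 4.3 73.5  3.6] yaw -172.27 turn -6.284 t 9.45 tilt [ 0.0073  0.0072 -0.9999]
[ 1.46443172  0.64856754 -0.13048482] [-1.73109765 10.3289721  17.2493643 ]
```

View pics/t3c.png

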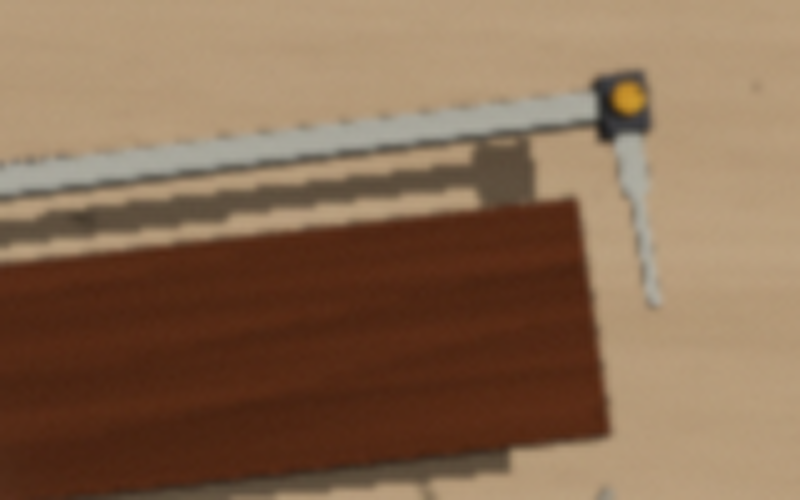

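In the crop, the pointer's centre line runs from (629,138) to (653,304) and the board's end edge from (578,200) to (608,435).

```bash
python3 - <<'E'
from h import *
c=load('t3')
f=lambda u,v,z:px(c,300+(u+.5)/5-.5,170+(v+.5)/5-.5,z)
p1,p2=f(629,138,.0805),f(653,304,.0805); e1,e2=f(578,200,.072),f(608,435,.072)
for yaw in(7.3,7.8):
    r=np.radians(yaw); o=np.array([np.sin(r),-np.cos(r),0]); m=(e1+e2)/2
    print(yaw,'tip',(p2-m)@o*1e3,'root',(p1-m)@o*1e3, 'z .0795:',(f(653,304,.0795)-m)@o*1e3)
# subpixel end-edge: brightness profile along rows crossing board end; pointer too
R=rot(c)
for row in (225,230,235,240,245,250):
    g=c['color'][row,400:450].astype(float).sum(1); k=np.argmax(np.diff(g)); 
    d=np.diff(g)[max(k-2,0):k+3]; u=400+max(k-2,0)+.5+(d*np.arange(len(d))).sum()/d.sum(); print(row,round(u,2),px(c,u,row,.072).round(4))
for row in (205,210,215,220,225,228):
    g=c['color'][row,422:438].astype(float)[:,0]; w=np.clip(g-np.median(g)-6,0,None); u=422+(w*np.arange(16)).sum()/w.sum(); print('p',row,round(u,2),px(c,u,row,.0805).round(4))
E
```

```text
7.3 tip 18.22942017728256 root 17.966390892616644 z .0795: 18.449791258455097
7.8 tip 18.23681056060702 root 18.457137011169024 z .0795: 18.45834077017485
225 417.32 [ 0.4908 -0.1254  0.072 ]
230 418.22 [ 0.4826 -0.1268  0.072 ]
235 418.91 [ 0.4743 -0.1278  0.072 ]
240 419.5 [ 0.466  -0.1288  0.072 ]
245 420.26 [ 0.4578 -0.1299  0.072 ]
250 421.26 [ 0.4496 -0.1315  0.072 ]
p 205 426.39 [ 0.5228 -0.1388  0.0805]
p 210 427.8 [ 0.5145 -0.1411  0.0805]
p 215 428.18 [ 0.5062 -0.1416  0.0805]
p 220 428.85 [ 0.498  -0.1426  0.0805]
p 225 429.88 [ 0.4898 -0.1442  0.0805]
p 228 430.12 [ 0.4848 -0.1446  0.0805]
```

```bash
python3 -m handwheel '[[0,-3,0,0,0],[0,-7,0,0,0],[0,-11,0,0,0],[0,-14,0,0,0],[0,-16,0,0,0],[0,-16,0,0,0],[0,-16,0,0,0]]' ; python3 - <<'E'
from h import *
c=snap('top','t4'); s=snap('side','s4')
print(s['color'].shape)
a=cv2.resize(c['color'][180:265,385:445],None,fx=6.6,fy=6.6,interpolation=cv2.INTER_CUBIC)
# side: project pointer tip region
p=rot(s).T@(np.array([.485,-.145,.08])-s['xyz']); u=int(s['fx']*p[0]/p[2]+s['cx']);v=int(s['fy']*p[1]/p[2]+s['cy'])
print(u,v)
b=cv2.resize(s['color'][v-30:v+30,u-36:u+36],None,fx=5.5,fy=5.5,interpolation=cv2.INTER_CUBIC)
o=np.zeros((600,800,3),np.uint8); o[:a.shape[0],:a.shape[1]]=a; o[:b.shape[0],400:400+b.shape[1]]=b; cv2.imwrite('pics/m4.png',o)
for row in (225,230,235,240,245,250):
    g=c['color'][row,400:450].astype(float).sum(1); k=np.argmax(np.diff(g)); 
    d=np.diff(g)[max(k-2,0):k+3]; uu=400+max(k-2,0)+.5+(d*np.arange(len(d))).sum()/d.sum(); print(row,round(uu,2),px(c,uu,row,.072).round(4))
E
```

```text
clock: 10.2
tcp_pos: [0.4403, 0.1631, 0.0821]
orientation: [0.004, -0.067, 0.998, 0.003]
wrist_force: [-1.8, 12.4, 17.4]
finger_gap: 0.0133
grip_force: 61.0
(480, 640, 3)
313 191
225 427.75 [ 0.4912 -0.1424  0.072 ]
230 428.38 [ 0.4829 -0.1434  0.072 ]
235 428.49 [ 0.4746 -0.1435  0.072 ]
240 429.38 [ 0.4664 -0.1449  0.072 ]
245 430.15 [ 0.4581 -0.146   0.072 ]
250 430.92 [ 0.4499 -0.1472  0.072 ]
```

View pics/m4.png

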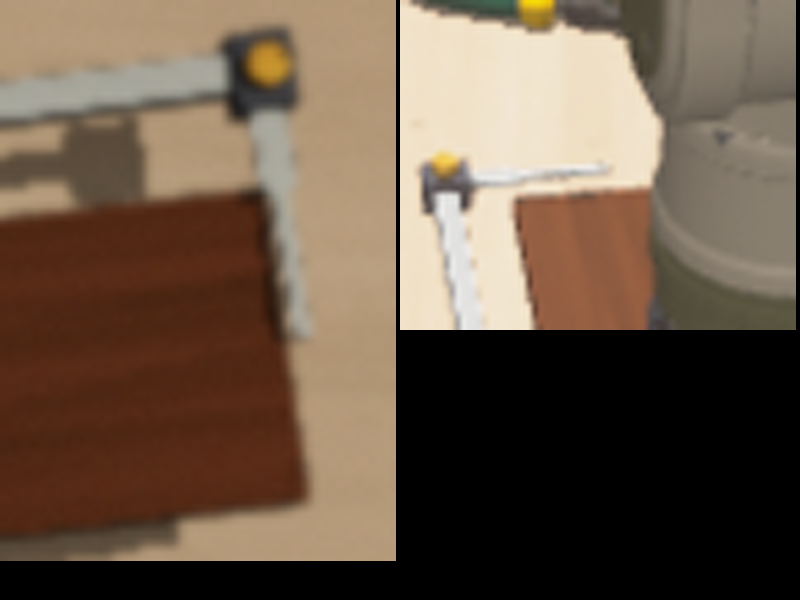

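```bash
python3 - <<'E'
from h import *
s=load('s4'); f=lambda u,v,z:px(s,277+(u-400+.5)/5.5-.5,161+(v+.5)/5.5-.5,z)
r=np.radians(7.7); o=np.array([np.sin(r),-np.cos(r),0])
P=[f(*q,.0805) for q in((490,181),(550,175),(600,169))]; E=[f(*q,.072) for q in((520,198),(580,194),(640,190))]
print(np.round(P,4),np.round(E,4)); print([round(p@o*1e3,2) for p in P],[round(e@o*1e3,2) for e in E])
E
```

```text
[[ 0.53   -0.137   0.0805]
 [ 0.5057 -0.1413  0.0805]
 [ 0.4852 -0.1457  0.0805]] [[ 0.5179 -0.1369  0.072 ]
 [ 0.4933 -0.1399  0.072 ]
 [ 0.4687 -0.1429  0.072 ]]
[np.float64(206.76), np.float64(207.81), np.float64(209.37)] [np.float64(205.09), np.float64(204.77), np.float64(204.45)]
```

```bash
python3 -m handwheel '[[0,-1,0,0,0],[0,-2,0,0,0],[0,-2.4,0,0,0],[0,-2.4,0,0,0],[0,-2.4,0,0,0]]' ; python3 - <<'E'
from h import *
for k in range(2):
    c=snap('top',f't5{k}')
    for row in (236,239,242,245,248,251):
        g=c['color'][row,400:450].astype(float).sum(1); k=np.argmax(np.diff(g)); 
        d=np.diff(g)[max(k-2,0):k+3]; uu=400+max(k-2,0)+.5+(d*np.arange(len(d))).sum()/d.sum(); p=px(c,uu,row,.072)
        print(row,(p[1]-(-.14325+(p[0]-.4947)*.1334))*991)
a=cv2.resize(c['color'][180:265,385:445],None,fx=7,fy=7,interpolation=cv2.INTER_CUBIC);cv2.imwrite('pics/t5c.png',a)
E
```

```text
clock: 10.8
tcp_pos: [0.4405, 0.161, 0.0822]
orientation: [0.004, -0.068, 0.998, 0.004]
wrist_force: [-2.1, 13.1, 17.8]
finger_gap: 0.0132
grip_force: 61.0
236 -0.10545180950122562
239 0.236637268389298
242 0.16251638267996318
245 0.11537338092782543
248 0.01625832759337925
251 0.10246457734000122
236 -0.12760828487308487
239 0.2860591325308579
242 0.20154087146237382
245 0.06576212202704387
248 -0.07148391607726251
251 0.09349566781560342
```

View pics/t5c.png

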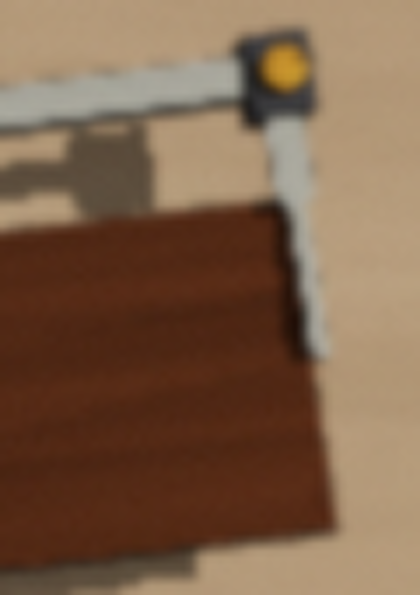

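The tip's centre at (317,355) lies on the line of the board's end edge, which starts at (318,365), and the residual is about 0.1 mm. The board is still gripped and pressed flat, so I'm handing in.

```bash
python3 -c "
from workcell import workorder; print(workorder.hand_in())"
```

```text
the job is handed in; nothing more can be done
None
```

I handed the job in at about 11 s: the knob is back against its zero stop and the board's outer end is level with the pointer (about 0.1 mm off in the top view), with the arm still holding the board flat on the block.

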